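# Clamp a media bottle on the shaker platform

## Robot

A 6-joint arm with a two-finger parallel gripper is mounted at the origin on a cart in front of the work surface, level with it; the furniture and walls round the work are solid. World frame = base frame: x ahead of the robot, y to its left, z up, the work surface at z = 0. Lengths are in m, angles in degrees, forces in N, time in s.
With the tool pointing down it reaches from about 0.375 to 0.9 m from the base axis. Payload 3.1 kg.
Tool frame: the origin (TCP) lies on the centre line of the jaws, within the pads' length; the fingertips stand 25 mm ahead of it and the grasp point (between the pads) lies 6 mm ahead of it; y points along the fingers, x is the direction in which the jaws open and shut, and the axes are right-handed (so a half turn about y gives the same grasp; the last joint's range is limited). The gripper opens to 87 mm and grips with 3 to 60 N. Pads are 19 mm wide; open, the fingers measure 117 mm over their backs; the gripper's body (75 mm by 190 mm) begins 51 mm behind the grasp point.
Start: joints at [-84.139, 30.224, 82.088, -0, 67.689, -10.227], TCP at [0.173, -0.6, 0.248] pointing down, gripper open.
Joint ranges: [-176.69, 176.69], [-43.24, 126.21], [12.49, 139.97], [-82, 262], [0, 151.66], [-163.58, 163.58]. Speed limits (degrees/s): [159.86, 159.86, 180, 180, 180, 180].

## Interface

Orientations are given as a 3x3 rotation matrix whose columns are the frame's x, y, z axes.
In Python, from rig import * gives the robot as it stands.
- The arm moves only by the tool play_rows, never from a script. Its argument "commands" is a list of rows, each a list of 2 entries, a list of its own where there are three numbers: the shift along the world's x, y, z in m, then the turn, a rotation vector about the world's x, y, z in rad. A call has 1 to 10 rows; each row is the pose to reach, as a shift and turn from the pose commanded when the call began; what a row does not reach only later rows make up. A row lasts 1/8 s, in which the tool goes at most 62.5 mm and 10.7 degrees, less where a joint would pass 70% of its speed; a pose out of reach is approached as far as the arm can. A call with a gripper value outside its range is refused whole. "gripper" is the finger opening in m, from 0 to 0.087, set as the call begins (left out, the last holds). The fingers move at their own pace and stop on an object; the grip force is fixed at half the most. Time passes only in rows, so rows that repeat a pose let the fingers close. It gives the time, the measured TCP pose, the force and the opening at its end, in the units of the state.
- read_state(): the state, without advancing time (a new reading comes with each control period).
- capture(name): name is "scene" or "top"; returns a dict with "frame" (480x640x3 uint8, red, green, blue), "depth" (480x640 float32, m along the optical axis (not along the pixel's ray), 0 where there is no reading), "mtx" (3x3 intrinsics, pixels), "cam_to_world" (4x4, takes a point from camera to world coordinates). Camera axes: x right, y down, z forward; pixel columns grow to the right and rows downward; lengths in m; the calibration is good to about 2 mm. A picture is of the moment at which its call begins.
- hand_in(): hands the job in, once; it reports no verdict.
The state is a dict: "time_s": time; "joint_positions": joint angles; "qvel": joint speeds; "tau": joint torques, N m; "position": TCP position; "tcp_rot": TCP orientation; "force": force on the tool from outside, world axes, zero at the start; "moment": the same for the moment, N m; "opening": opening from 0.0 (shut) to 1.0 (fully open).
Only numpy, scipy, OpenCV 4.12 (cv2) and the standard library are available. Lean on these libraries where they do the work, as an engineer would, in place of code of your own. Each camera call takes 0.05 s, during which the arm holds its last target. There are 200 camera calls.

## Task

Stand the blue-capped bottle on the shaker platform in front of the two rest posts. Then lift the clamp's release bar and hold it up while you slide the carriage until its sprung pad presses the bottle against the posts with about 13 N (never more than 25 N). Lower the bar so that its latch drops fully into the nearest notch and let go, so that the clamp by itself keeps hold of the bottle with 3 to 16 N; leave the other things on the bench where they are.

Things in the scene. Friction and masses are not known exactly. Their poses are not given: they have to be found in the camera images.
- bottle: The only bottle: glass, 56 mm diameter, 101 mm tall, 0.15 to 0.3 kg, with a blue cap (52 mm diameter, fixed on, from 77 to 98 mm above its bottom). Origin: centre of its bottom, z up its axis. Starts standing on the bench to the left of the shaker. Take it by the cap from above.
- shaker: Orbital shaker, fixed to the bench: white housing under an aluminium platform 210 mm (its x) by 290 mm (its y) whose top, the deck, is 74 mm above the bench. Origin: centre of its underside; z up, +y the way the clamp closes, towards the rest posts; control panel on its -x side. Two low guide rods at its x = -40 and +40 mm, blocks 16 mm above the deck, end at y = +33 mm.
- seat (a point): Point on the deck 65 mm in +y of the shaker's origin: where the bottle's bottom centre is when the bottle touches both rest posts. Axes as the shaker's. Set the bottle down 3 to 8 mm short of it (to -y) to clear the posts; the clamp then pushes it home.
- posts (a point): Midway between the tops of the two rubber rest posts: 18 mm diameter, 47 mm above the deck, standing 29.5 mm in +y of the seat and 22 mm to either side in x.
- clamp_carriage: Sliding carriage of the clamp. Origin on the deck straight under the middle of the release bar, axes as the shaker's. It slides only along the shaker's y: origin from y = -102 mm (fully open) to -26 mm, with 1 to 5 N of drag (more when moved fast); it starts within 10 mm of fully open. It rises at most 41 mm above the deck, except for the release bar.
- spindle (a point): On the carriage, 34 mm in +y of its origin and 27 mm above the deck: axis of a threaded spindle that carries a sprung round rubber pad, 26 mm diameter, facing +y. The free pad's face is somewhere from 80 to 112 mm in +y of the carriage's origin: nobody noted where the spindle was set, so its touch must be felt or seen. It gives 1.25 N per mm for 14 mm, then is solid.
- release_bar (a joint): Lift of the release bar, m: 0 = latch fully down in a notch, about 0.0055 = latch resting on a tooth between notches, 0.010 = top stop. A spring pulls it down with 4 N at 0, 7 N at the top. In a notch the carriage is locked both ways; lifted above 0.006 it slides. The notches are square, 7 mm apart, with 2 mm of play for the latch. At the start the latch may be in a notch or on a tooth.
- bar_grip (a point): Middle of the release bar's grip: level black round bar, 12 mm diameter, 76 mm long along the shaker's x, 60 mm above the deck when down. Pinch it from above, fingers in +y and -y of it; 22 mm below it is free but for the latch blade. Let go on a tooth, the pressed pad pushes the carriage back (-y) to the next notch, but the latch may hang on the tooth's edge: surer to hold, ease back about 1 mm and lower again.
- flask: Bystander: conical flask with rose contents, 60 mm wide, 97 mm tall, origin at the centre of its bottom. Leave it.
- petri_dish: Bystander: closed petri dish, 62 mm wide, 16 mm tall, origin at the centre of its bottom. Leave it.
- slide_carton: Bystander: small white and teal carton, 40x64x28 mm, origin at the centre of its bottom. Leave it.
Not all that is in view belongs to the job. What is shaped like the bottle but green or orange is not meant.

How it is judged:
By the outcome, as a careful person would: the job done as asked, in the order asked, and still so for the second after the job is handed in, with the robot touching nothing.
It also fails if it takes over 61 s, if anything falls off the work surface, if the arm or the gripper's body presses on something with over 40 N, if the wrist force passes 120 N, or if a joint passes its speed limit or range.

## Working session

There is one attempt and no reset: what is moved stays moved. The work goes in short steps, Python scripts to look and compute and a tool call to move; the robot and the scene stay as the last step left them, time stands still between calls to the robot, and variables do not carry over. Pictures are saved under pics/ and viewed, about 8 in all and at most 12, crops included, and the job is handed in when it is done.

Besides the shell and the picture viewer there is one more tool, called after ">>>" by a JSON object that holds its "name" and its "arguments", one argument or row to a line. play_rows: Moves the arm, as the interface text tells. Its arguments: {"type":"object","properties":{"commands":{"type":"array"},"gripper":{"type":"number"}},"required":["commands"]}

```bash
mkdir -p pics; ls
cat > h.py <<'E'
from rig import *
import numpy as np, cv2
def snap(n,tag):
    c=capture(n); np.savez(f'{tag}.npz',**{k:c[k] for k in('frame','depth','mtx','cam_to_world')})
    cv2.imwrite(f'pics/{tag}.png',c['frame'][:,:,::-1]); return c
def world(c):
    d=c['depth']; K=c['mtx']; v,u=np.mgrid[:480,:640]
    p=np.stack([(u-K[0,2])/K[0,0]*d,(v-K[1,2])/K[1,1]*d,d,np.ones_like(d)],-1)@np.array(c['cam_to_world']).T
    p=p[...,:3]; p[d==0]=np.nan; return p
def proj(c,P):
    q=np.linalg.inv(c['cam_to_world'])@np.r_[P,1]; q=c['mtx']@q[:3]; return q[:2]/q[2]
E
python3 - <<'E'
from h import *
for n in('scene','top'):
    c=snap(n,n+'0'); print(n,c['cam_to_world'],c['mtx'])
s=read_state(); print(s)
E
```

```text
pics
scene [[-0.87003438 -0.38220199  0.31138692  0.04053684]
 [-0.49288958  0.66155944 -0.56515393  0.8845045 ]
 [ 0.010002   -0.64518272 -0.76396284  1.29128248]
 [ 0.          0.          0.          1.        ]] [[505.97303604   0.         313.99242134]
 [  0.         505.97303604 246.96761774]
 [  0.           0.           1.        ]]
top [[-0.00692129 -0.99180716  0.12755646  0.36379547]
 [-0.9999094   0.0053916  -0.01233362 -0.00534194]
 [ 0.01154484 -0.12763027 -0.99175462  1.41372197]
 [ 0.          0.          0.          1.        ]] [[497.60806424   0.         322.30597984]
 [  0.         497.60806424 247.02000973]
 [  0.           0.           1.        ]]
{'time_s': 0.1, 'joint_positions': array([-8.41385507e+01,  3.02728403e+01,  8.21480207e+01, -2.16101785e-04,
        6.76909590e+01, -1.02259271e+01]), 'qvel': array([-0.00456801, -0.03854192, -0.14988732, -0.00523982,  0.10547672,
       -0.02559975]), 'tau': array([-3.04892239e-05, -4.40985632e+01, -1.77151537e+01,  6.34804065e-02,
        5.34531777e-02, -4.30133753e-05]), 'position': array([ 0.17316791, -0.59989792,  0.24668371]), 'tcp_rot': array([[ 2.77104148e-01, -2.02777581e-04,  9.60839867e-01],
       [-9.60837968e-01,  1.94106681e-03,  2.77104010e-01],
       [-1.92124485e-03, -9.99998096e-01,  3.43041265e-04]]), 'force': array([ 0.42344319,  0.33673082, -0.24160944]), 'moment': array([ 0.00860437,  0.0011797 , -0.02216709]), 'opening': 0.9973821073519953}
```

View pics/scene0.png

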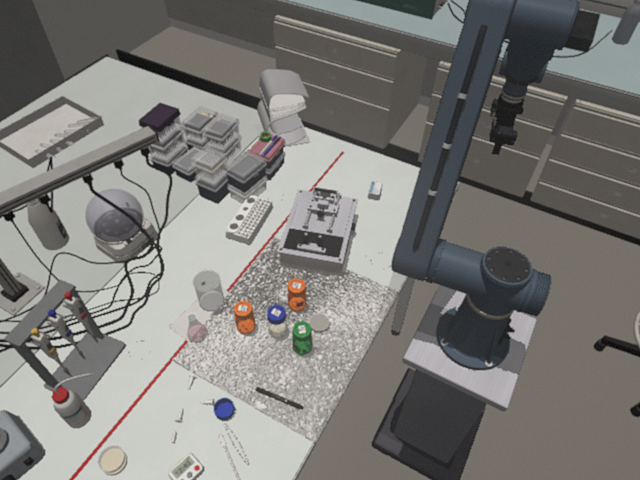

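View pics/top0.png

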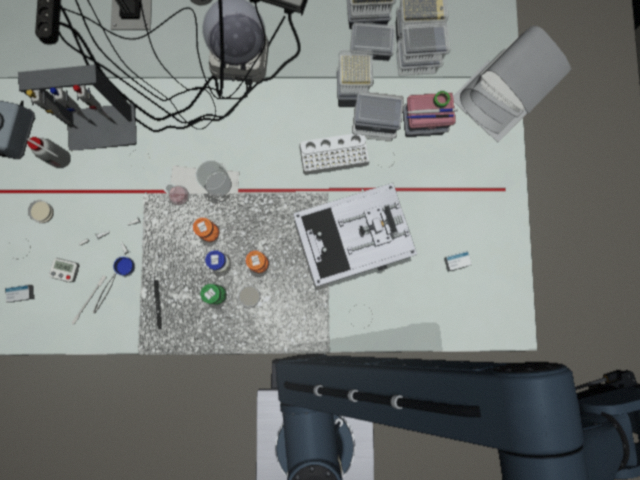

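Candidates in the top view: blue-capped bottle (215,260); orange bottles (205,230) and (257,262); green bottle (212,294); a loose blue lid (123,266). By the description I choose (215,260), and check it and the shaker close up.

Run:
```python
from h import *
import numpy as np
a=dict(np.load('top0.npz')); b=dict(np.load('scene0.npz'))
A=cv2.resize(a['frame'][180:310,185:425,::-1],None,fx=3.3,fy=3.3,interpolation=cv2.INTER_CUBIC)
cv2.imwrite('pics/c1.png',A)
B=cv2.resize(b['frame'][180:360,225:375,::-1],None,fx=3.3,fy=3.3,interpolation=cv2.INTER_CUBIC)
cv2.imwrite('pics/c2.png',B)
W=world(a)
# blue cap
hsv=cv2.cvtColor(a['frame'],cv2.COLOR_RGB2HSV)
m=(hsv[...,0]>105)&(hsv[...,0]<130)&(hsv[...,1]>120); m[:, :190]=0; m[:,240:]=0; m[:240]=0;m[285:]=0
P=W[m]; print('cap n',m.sum(),np.nanmedian(P,0),np.nanmin(P,0),np.nanmax(P,0))
t=P[P[:,2]>0.09]; print(len(t), (t.min(0)+t.max(0))/2,t.mean(0),t.min(0),t.max(0))
# deck
z=W[...,2]; m=(abs(z-0.074)<0.006); m[:,:280]=0; m[:,430:]=0; m[:170]=0; m[300:]=0
n,l,s,_=cv2.connectedComponentsWithStats(m.astype('uint8')); 
k=cv2.convexHull(np.float32(W[m][:,:2])); r=cv2.minAreaRect(k); print('deck',m.sum(),np.median(W[m][:,2]),r,cv2.boxPoints(r))
for n,(u,v) in dict(orangeL=(205,228),orangeR=(258,261),green=(212,293)).items(): print(n,W[v,u])
```

```text
cap n 178 [0.49925543 0.2599192  0.10062095] [0.47555821 0.23885919 0.09337966] [0.52426493 0.28637205 0.10810626]
177 [0.49991157 0.26261562 0.10074296] [0.49921563 0.26150192 0.10073123] [0.47555821 0.23885919 0.09337966] [0.52426493 0.28637205 0.10810626]
deck 6096 0.07400976277160498 ((0.5723236799240112, -0.11069384217262268), (0.21045950055122375, 0.2898925542831421), 17.122419357299805) [[ 0.4290837  -0.00315303]
 [ 0.5144322  -0.28019693]
 [ 0.71556365 -0.21823466]
 [ 0.63021517  0.05880925]]
orangeL [0.58549101 0.29075837 0.10078177]
orangeR [0.49623228 0.14875317 0.10124928]
green [0.41273883 0.26889874 0.09869211]
```

View pics/c1.png

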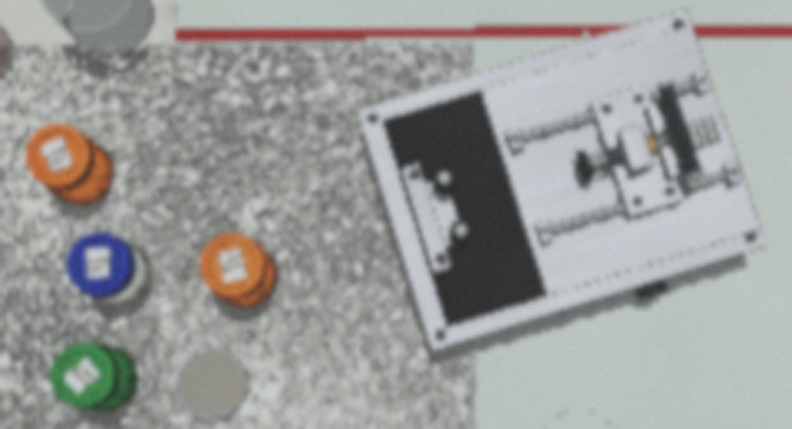

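View pics/c2.png

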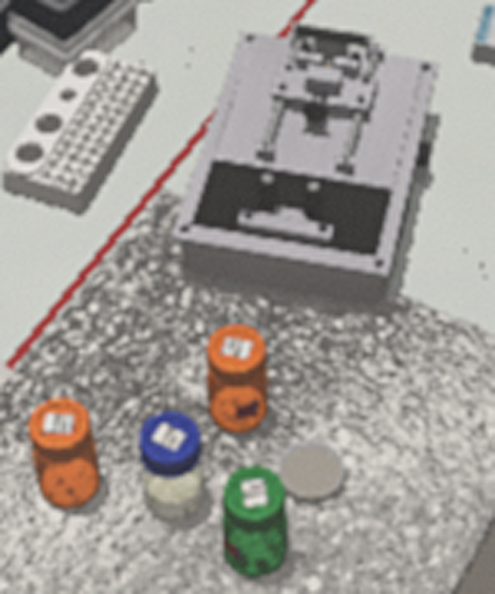

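Crop 1 confirms the blue-capped bottle with a clear lower body at (100,265). It also shows the rest posts at (445,178) and (460,230), the pad at (583,168) and the black release bar at (678,130). Next I measure the posts, bar and pad in depth.

```bash
cat >> h.py <<'E'
C=np.array([0.5723,-0.1107]); YW=np.deg2rad(17.12)
R2=np.array([[np.cos(YW),-np.sin(YW)],[np.sin(YW),np.cos(YW)]])
def sh(p): return (np.asarray(p)[...,:2]-C)@R2       # world->shaker xy
def wo(p): return C+R2@np.asarray(p)                 # shaker->world xy
E
python3 - <<'E'
from h import *
for n in('top0','scene0'):
    a=dict(np.load(n+'.npz')); W=world(a); q=sh(W); z=W[...,2]-.074
    def rep(t,m):
        s=np.c_[q[m],z[m]]
        if len(s): print(n,t,len(s),'med',np.median(s,0).round(4),'min',s.min(0).round(4),'max',s.max(0).round(4))
    rep('posts',(abs(q[...,0])<.05)&(q[...,1]>.08)&(q[...,1]<.115)&(z>.042)&(z<.06))
    rep('postL',(q[...,0]<0)&(abs(q[...,0])<.05)&(q[...,1]>.08)&(q[...,1]<.115)&(z>.042)&(z<.06))
    rep('postR',(q[...,0]>0)&(abs(q[...,0])<.05)&(q[...,1]>.08)&(q[...,1]<.115)&(z>.042)&(z<.06))
    rep('bar',(abs(q[...,0])<.06)&(q[...,1]>-.14)&(q[...,1]<0)&(z>.05)&(z<.09))
    rep('pad',(abs(q[...,0])<.02)&(q[...,1]>-.03)&(q[...,1]<.05)&(z>.030)&(z<.048))
print('seat',wo([0,.065]),'set',wo([0,.060]),wo([0,-.1]))
E
```

```text
top0 posts 62 med [-0.0005  0.0943  0.0455] min [-0.0307  0.0868  0.0421] max [0.0305 0.1018 0.0542]
top0 postL 31 med [-0.0225  0.0943  0.0449] min [-0.0307  0.0868  0.0421] max [-0.0142  0.1018  0.0511]
top0 postR 31 med [0.0212 0.0943 0.0455] min [0.0132 0.0873 0.0421] max [0.0305 0.1013 0.0542]
top0 bar 146 med [-0.0014 -0.0931  0.0651] min [-0.0404 -0.101   0.0557] max [ 0.0387 -0.0876  0.0724]
top0 pad 30 med [-0.0006 -0.0174  0.0368] min [-0.0125 -0.0294  0.0302] max [ 0.0109 -0.0136  0.0417]
scene0 posts 41 med [-0.0126  0.0952  0.0464] min [-0.0268  0.0841  0.0422] max [0.0313 0.1045 0.0523]
scene0 postL 21 med [-0.0196  0.0957  0.0461] min [-0.0268  0.0841  0.0422] max [-0.0126  0.1045  0.052 ]
scene0 postR 20 med [0.0241 0.0948 0.0467] min [0.0171 0.0857 0.0429] max [0.0313 0.101  0.0523]
scene0 bar 96 med [ 0.0031 -0.0941  0.0643] min [-0.0375 -0.1023  0.0501] max [ 0.0422 -0.0839  0.074 ]
scene0 pad 23 med [ 0.0015 -0.0188  0.0371] min [-0.0105 -0.0241  0.0306] max [ 0.0143 -0.0128  0.0419]
seat [ 0.55316569 -0.04858013] set [ 0.55463756 -0.05335858] [ 0.60173739 -0.20626903]
```

>>> {"name": "play_rows", "arguments": {
  "commands": [
    [[0.03,0.035,0.0],[0,0,0.0175]],
    [[0.07,0.08,0.0],[0,0,0.0175]],
    [[0.11,0.13,0.0],[0,0,0.0175]],
    [[0.15,0.18,0.0],[0,0,0.0175]],
    [[0.19,0.23,0.0],[0,0,0.0175]],
    [[0.23,0.28,0.0],[0,0,0.0175]],
    [[0.27,0.33,0.0],[0,0,0.0175]],
    [[0.3,0.38,0.0],[0,0,0.0175]],
    [[0.32,0.43,0.0],[0,0,0.0175]],
    [[0.327,0.49,0.0],[0,0,0.0175]]
  ],
  "gripper": 0.08
}}

```text
time_s: 1.35
position: [0.5016, -0.109, 0.2473]
tcp_rot: [[0.294, 0.001, 0.956], [-0.956, -0.0, 0.294], [0.001, -1.0, 0.001]]
force: [0.4, -0.1, -0.2]
opening: 0.915
```

>>> {"name": "play_rows", "arguments": {
  "commands": [
    [[0,0.06,0],[0,0,0]],
    [[0,0.12,0],[0,0,0]],
    [[0,0.18,0],[0,0,0]],
    [[0,0.24,0],[0,0,0]],
    [[0,0.3,0],[0,0,0]],
    [[0,0.35,-0.01],[0,0,0]],
    [[0,0.373,-0.03],[0,0,0]],
    [[0,0.373,-0.05],[0,0,0]],
    [[0,0.373,-0.06],[0,0,0]],
    [[0,0.373,-0.06],[0,0,0]]
  ]
}}

```text
time_s: 2.6
position: [0.4997, 0.2621, 0.1868]
tcp_rot: [[0.293, -0.002, 0.956], [-0.956, -0.001, 0.293], [-0.0, -1.0, -0.002]]
force: [-0.6, -0.2, -1.1]
opening: 0.917
```

>>> {"name": "play_rows", "arguments": {
  "commands": [
    [[0,0,-0.03],[0,0,0]],
    [[0,0,-0.055],[0,0,0]],
    [[0,0,-0.075],[0,0,0]],
    [[0,0,-0.084],[0,0,0]],
    [[0,0,-0.084],[0,0,0]]
  ]
}}

```text
time_s: 3.22
position: [0.5005, 0.2622, 0.1037]
tcp_rot: [[0.293, -0.0, 0.956], [-0.956, 0.0, 0.293], [-0.0, -1.0, 0.0]]
force: [1.1, 0.0, -0.2]
opening: 0.92
```

>>> {"name": "play_rows", "arguments": {
  "commands": [
    [[0,0,0],[0,0,0]],
    [[0,0,0],[0,0,0]],
    [[0,0,0],[0,0,0]],
    [[0,0,0],[0,0,0]],
    [[0,0,0],[0,0,0]],
    [[0,0,0],[0,0,0]]
  ],
  "gripper": 0.035
}}

```text
time_s: 3.98
position: [0.5006, 0.2625, 0.104]
tcp_rot: [[0.294, 0.001, 0.956], [-0.956, 0.0, 0.294], [0.0, -1.0, 0.001]]
force: [-0.2, -1.7, 4.4]
opening: 0.62
```

>>> {"name": "play_rows", "arguments": {
  "commands": [
    [[0,0,0],[0,0,0]],
    [[0,0,0.005],[0,0,0]],
    [[0,0,0.02],[0,0,0]],
    [[0,0,0.04],[0,0,0]],
    [[0,0,0.06],[0,0,0]],
    [[0,0,0.08],[0,0,0]],
    [[0,0,0.08],[0,0,0]]
  ]
}}

```text
time_s: 4.85
position: [0.5012, 0.263, 0.1854]
tcp_rot: [[0.294, 0.004, 0.956], [-0.956, 0.001, 0.294], [-0.0, -1.0, 0.004]]
force: [0.7, 0.3, -1.7]
opening: 0.625
```

Run:
```python
from h import *
s=read_state(); print(s['position'],s['force'],s['opening'])
c=snap('scene','s1'); x,y=map(int,proj(c,s['position'])); print(x,y)
cv2.imwrite('pics/s1c.png',cv2.resize(c['frame'][max(0,y-70):y+90,max(0,x-90):x+90,::-1],None,fx=3.3,fy=3.3,interpolation=cv2.INTER_CUBIC))
```

```text
[0.50121452 0.26298341 0.18542654] [ 0.72993008  0.26028264 -1.67400077] 0.6245347300933052
274 294
```

View pics/s1c.png

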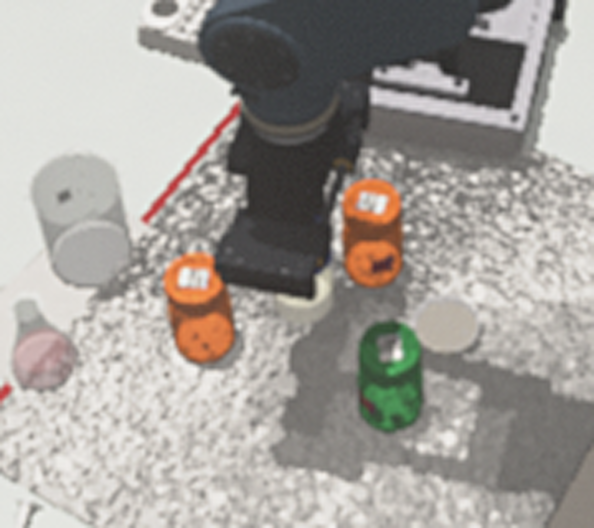

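The bottle hangs in the gripper (pale body at (305,300) in the crop) and the neighbours are untouched. I carry it over the posts.

>>> {"name": "play_rows", "arguments": {
  "commands": [
    [[0,0,0.03],[0,0,0]],
    [[0,0,0.06],[0,0,0]],
    [[0.003,-0.015,0.07],[0,0,0]],
    [[0.009,-0.05,0.07],[0,0,0]],
    [[0.016,-0.095,0.07],[0,0,0]],
    [[0.024,-0.14,0.07],[0,0,0]],
    [[0.032,-0.185,0.07],[0,0,0]],
    [[0.04,-0.23,0.07],[0,0,0]],
    [[0.047,-0.275,0.07],[0,0,0]],
    [[0.054,-0.316,0.07],[0,0,0]]
  ]
}}

```text
time_s: 6.15
position: [0.553, -0.0559, 0.2519]
tcp_rot: [[0.293, -0.003, 0.956], [-0.956, 0.001, 0.293], [-0.001, -1.0, -0.003]]
force: [0.9, -0.1, -2.3]
opening: 0.623
```

>>> {"name": "play_rows", "arguments": {
  "commands": [
    [[0,0,0],[0,0,0]],
    [[0,0,0],[0,0,0]],
    [[0,0,-0.02],[0,0,0]],
    [[0,0,-0.02],[0,0,0]]
  ]
}}

```text
time_s: 6.65
position: [0.5522, -0.052, 0.2318]
tcp_rot: [[0.295, -0.005, 0.955], [-0.955, 0.002, 0.295], [-0.003, -1.0, -0.005]]
force: [0.2, 0.7, -3.0]
opening: 0.627
```

Run:
```python
from h import *
s=read_state(); print(s['position'],s['force'],s['opening'],sh(s['position']))
c=snap('scene','s2'); x,y=map(int,proj(c,s['position'])); print(x,y)
cv2.imwrite('pics/s2c.png',cv2.resize(c['frame'][max(0,y-70):y+90,max(0,x-90):x+90,::-1],None,fx=3.3,fy=3.3,interpolation=cv2.INTER_CUBIC))
# bottle body points: shaker coords near, z between deck and cap
W=world(c);q=sh(W);z=W[...,2]
zb=s['position'][2]-.104
m=(np.hypot(*(q-[0,.06]).transpose(2,0,1))<.045)&(z>zb+.01)&(z<zb+.07)
p=q[m];print(m.sum(),zb,p.min(0),p.max(0),z[m].min())
from scipy.optimize import least_squares
r=least_squares(lambda v:np.hypot(p[:,0]-v[0],p[:,1]-v[1])-.028,[0,.06],loss='soft_l1',f_scale=.002);print(r.x,np.std(r.fun))
```

```text
[ 0.55221406 -0.05198986  0.23179413] [ 0.22069426  0.67619025 -2.96947583] 0.6267095753424795 [-0.00191321  0.06202149]
315 202
262 0.127794133543581 [-0.0277373   0.05375369] [0.02776862 0.09235218] 0.1380502063716582
[0.00022875 0.05991528] 0.0021574034800967714
```

View pics/s2c.png

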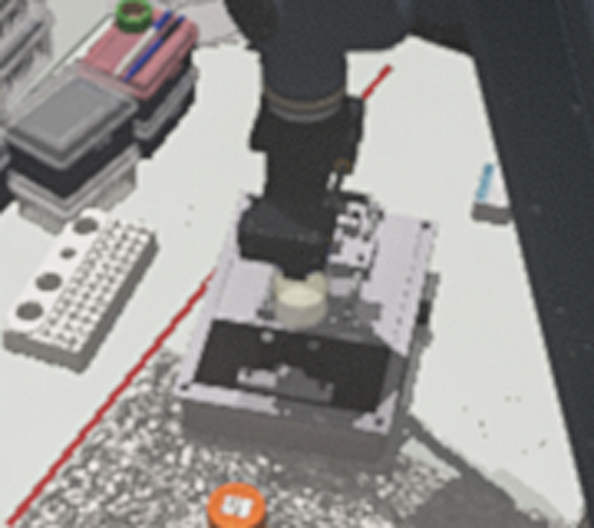

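>>> {"name": "play_rows", "arguments": {
  "commands": [
    [[0.001,-0.001,-0.015],[0,0,0]],
    [[0.001,-0.001,-0.03],[0,0,0]],
    [[0.001,-0.001,-0.042],[0,0,0]],
    [[0.001,-0.001,-0.05],[0,0,0]],
    [[0.001,-0.001,-0.052],[0,0,0]],
    [[0.001,-0.001,-0.053],[0,0,0]],
    [[0.001,-0.001,-0.054],[0,0,0]],
    [[0.001,-0.001,-0.054],[0,0,0]]
  ]
}}

```text
time_s: 7.7
position: [0.5554, -0.0546, 0.1798]
tcp_rot: [[0.294, 0.001, 0.956], [-0.956, -0.0, 0.294], [0.0, -1.0, 0.001]]
force: [-0.8, -0.1, -2.8]
opening: 0.624
```

>>> {"name": "play_rows", "arguments": {
  "commands": [
    [[0,0,-0.001],[0,0,0]],
    [[0,0,-0.0015],[0,0,0]],
    [[0,0,-0.002],[0,0,0]],
    [[0,0,-0.002],[0,0,0]]
  ]
}}

```text
time_s: 8.2
position: [0.5554, -0.0545, 0.178]
tcp_rot: [[0.294, 0.001, 0.956], [-0.956, -0.0, 0.294], [0.0, -1.0, 0.0]]
force: [-0.6, 0.3, 2.5]
opening: 0.623
```

>>> {"name": "play_rows", "arguments": {
  "commands": [
    [[0,0,0],[0,0,0]],
    [[0,0,0],[0,0,0]],
    [[0,0,0],[0,0,0]],
    [[0,0,0],[0,0,0]],
    [[0,0,0.01],[0,0,0]],
    [[0,0,0.03],[0,0,0]],
    [[0,0,0.055],[0,0,0]],
    [[0.012,-0.04,0.07],[0,0,0]],
    [[0.026,-0.085,0.07],[0,0,0]],
    [[0.044,-0.145,0.07],[0,0,0]]
  ],
  "gripper": 0.075
}}

```text
time_s: 9.45
position: [0.5997, -0.1997, 0.249]
tcp_rot: [[0.296, 0.001, 0.955], [-0.955, -0.0, 0.296], [0.001, -1.0, 0.001]]
force: [1.2, -0.2, 1.0]
opening: 0.86
```

>>> {"name": "play_rows", "arguments": {
  "commands": [
    [[0,0,0],[0,0,0]],
    [[0,0,0],[0,0,0]]
  ],
  "gripper": 0.05
}}

```text
time_s: 9.7
position: [0.5987, -0.1992, 0.2476]
tcp_rot: [[0.293, -0.001, 0.956], [-0.956, 0.001, 0.293], [-0.001, -1.0, -0.0]]
force: [-0.2, -0.1, 0.7]
opening: 0.714
```

```bash
cat > chk.py <<'E'
from h import *
import sys
from scipy.optimize import least_squares
s=read_state(); print(s['time_s'],s['position'],s['force'],s['opening'],'tcp sh',sh(s['position']))
tag=sys.argv[1]
for cam in('scene','top'):
    c=snap(cam,tag+cam); W=world(c);q=sh(W);z=W[...,2]-.074
    h=cv2.cvtColor(c['frame'],cv2.COLOR_RGB2HSV)
    blue=(h[...,0]>105)&(h[...,0]<130)&(h[...,1]>120)
    m=(np.hypot(*(q-[0,.06]).transpose(2,0,1))<.05)&blue&(z>.094)&(z<.11)
    p=q[m]; 
    if len(p)>10: print(cam,'cap top',len(p),p.mean(0).round(4),((p.min(0)+p.max(0))/2).round(4),np.median(z[m]).round(4))
    m=(abs(q[...,0])<.06)&(q[...,1]>-.14)&(q[...,1]<.0)&(z>.054)&(z<.085)
    p=q[m]
    if len(p)>10: print(cam,'bar',len(p),np.median(p,0).round(4),np.percentile(z[m],[5,50,95]).round(4))
    m=(abs(q[...,0])<.02)&(q[...,1]>-.04)&(q[...,1]<.05)&(z>.030)&(z<.044)
    p=q[m]
    if len(p)>3: print(cam,'pad',len(p),np.percentile(p,[2,50,98],axis=0).round(4))
E
python3 chk.py s3
python3 - <<'E'
import cv2
a=cv2.imread('pics/s3scene.png')[160:300,240:400]
cv2.imwrite('pics/s3c.png',cv2.resize(a,None,fx=4,fy=4,interpolation=cv2.INTER_CUBIC))
E
```

```text
9.7 [ 0.59867713 -0.199155    0.24758682] [-0.20973403 -0.05418957  0.73219441] 0.7136934772953126 tcp sh [-0.00083047 -0.09230033]
scene cap top 95 [-0.0015  0.0616] [-0.0007  0.0582] 0.1011
scene bar 89 [ 0.0037 -0.0931] [0.0573 0.0648 0.0702]
scene pad 9 [[-0.0091 -0.0366]
 [ 0.0002 -0.0342]
 [ 0.0068 -0.02  ]]
top cap top 209 [-0.0001  0.0618] [0.0004 0.0614] 0.101
top pad 8 [[ 0.0027 -0.0205]
 [ 0.0077 -0.0161]
 [ 0.0106 -0.0145]]
```

View pics/s3c.png

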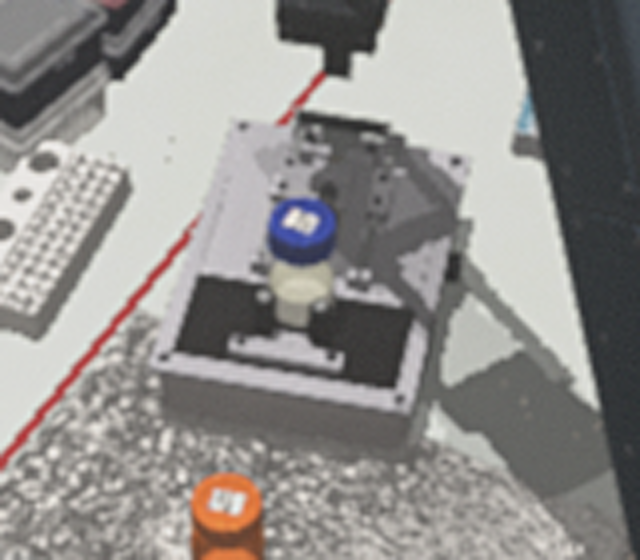

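The bottle stands upright at shaker (0, 61.5) mm, cap at (303,230) in the crop, and the bar is free at about y = -94 mm. I descend on the bar.

>>> {"name": "play_rows", "arguments": {
  "commands": [
    [[0.001,-0.0015,-0.03],[0,0,0]],
    [[0.001,-0.0015,-0.06],[0,0,0]],
    [[0.001,-0.0015,-0.085],[0,0,0]],
    [[0.001,-0.0015,-0.098],[0,0,0]],
    [[0.001,-0.0015,-0.105],[0,0,0]],
    [[0.001,-0.0015,-0.105],[0,0,0]]
  ],
  "gripper": 0.04
}}

```text
time_s: 10.55
position: [0.6004, -0.2005, 0.1428]
tcp_rot: [[0.294, 0.0, 0.956], [-0.956, -0.0, 0.294], [0.0, -1.0, 0.0]]
force: [-1.1, 0.2, -0.6]
opening: 0.454
```

>>> {"name": "play_rows", "arguments": {
  "commands": [
    [[0,0,0],[0,0,0]],
    [[0,0,0],[0,0,0]],
    [[0,0,0],[0,0,0]],
    [[0,0,0],[0,0,0]],
    [[0,0,0],[0,0,0]]
  ],
  "gripper": 0.0
}}

```text
time_s: 11.18
position: [0.6007, -0.202, 0.143]
tcp_rot: [[0.294, 0.001, 0.956], [-0.956, -0.002, 0.294], [0.002, -1.0, 0.001]]
force: [-0.0, -3.7, 0.5]
opening: 0.126
```

>>> {"name": "play_rows", "arguments": {
  "commands": [
    [[0,0,0],[0,0,0]],
    [[0,0,0.001],[0,0,0]],
    [[0,0,0.002],[0,0,0]],
    [[0,0,0.003],[0,0,0]],
    [[0,0,0.004],[0,0,0]],
    [[0,0,0.004],[0,0,0]]
  ]
}}

```text
time_s: 11.92
position: [0.6006, -0.2019, 0.1454]
tcp_rot: [[0.294, 0.001, 0.956], [-0.956, -0.001, 0.294], [0.002, -1.0, 0.0]]
force: [2.0, -6.5, -6.3]
opening: 0.126
```

>>> {"name": "play_rows", "arguments": {
  "commands": [
    [[0,0,0.001],[0,0,0]],
    [[0,0,0.002],[0,0,0]],
    [[0,0,0.003],[0,0,0]],
    [[0,0,0.004],[0,0,0]],
    [[0,0,0.0045],[0,0,0]],
    [[0,0,0.0045],[0,0,0]]
  ]
}}

```text
time_s: 12.68
position: [0.5999, -0.1998, 0.1506]
tcp_rot: [[0.294, -0.001, 0.956], [-0.956, 0.002, 0.294], [-0.002, -1.0, -0.0]]
force: [2.8, 1.0, -5.9]
opening: 0.123
```

The bar is up: the side force dropped and about 6 N of spring force remains. I slide the carriage.

>>> {"name": "play_rows", "arguments": {
  "commands": [
    [[-0.0006,0.0019,0],[0,0,0]],
    [[-0.0018,0.0057,0],[0,0,0]],
    [[-0.0029,0.0096,0],[0,0,0]],
    [[-0.0041,0.0134,0],[0,0,0]],
    [[-0.0053,0.0172,0],[0,0,0]],
    [[-0.0065,0.021,0],[0,0,0]],
    [[-0.0077,0.0249,0],[0,0,0]],
    [[-0.0088,0.0287,0],[0,0,0]],
    [[-0.0097,0.0315,0],[0,0,0]],
    [[-0.0103,0.0334,0],[0,0,0]]
  ]
}}

```text
time_s: 13.92
position: [0.5898, -0.1669, 0.151]
tcp_rot: [[0.294, -0.0, 0.956], [-0.956, 0.001, 0.294], [-0.001, -1.0, -0.0]]
force: [3.0, -0.6, -6.9]
opening: 0.126
```

```bash
cat > st.py <<'E'
from h import *
s=read_state(); f=s['force']; print(s['time_s'],'tcp sh',(sh(s['position'])*1e3).round(2),'z',(s['position'][2]*1e3).round(2),'F sh',(f[:2]@R2).round(2),'Fz',f[2].round(2),s['opening'])
E
python3 st.py; python3 chk.py s4
```

```text
13.925 tcp sh [  0.15 -58.88] z 151.01 F sh [ 2.72 -1.42] Fz -6.86 0.12576840513160778
13.925 [ 0.5897765  -0.16693136  0.15101292] [ 3.01214814 -0.55336116 -6.86304182] 0.12576840513160778 tcp sh [ 0.00014908 -0.0588844 ]
scene cap top 94 [-0.001   0.0628] [-0.0001  0.0599] 0.1014
scene bar 18 [-0.031  -0.0561] [0.0656 0.0755 0.0781]
scene pad 34 [[-0.0152 -0.0378]
 [-0.0067 -0.0271]
 [ 0.0163 -0.0126]]
top cap top 214 [-0.0008  0.0616] [0.     0.0615] 0.1006
```

>>> {"name": "play_rows", "arguments": {
  "commands": [
    [[-0.0003,0.001,0],[0,0,0]],
    [[-0.0006,0.0019,0],[0,0,0]],
    [[-0.0009,0.0029,0],[0,0,0]],
    [[-0.0012,0.0038,0],[0,0,0]],
    [[-0.0015,0.0048,0],[0,0,0]],
    [[-0.0018,0.0057,0],[0,0,0]],
    [[-0.0021,0.0067,0],[0,0,0]],
    [[-0.0024,0.0076,0],[0,0,0]]
  ]
}}

```text
time_s: 15.02
position: [0.5876, -0.1598, 0.1511]
tcp_rot: [[0.294, 0.0, 0.956], [-0.956, -0.0, 0.294], [0.0, -1.0, 0.0]]
force: [4.2, -0.3, -6.7]
opening: 0.127
```

```bash
python3 st.py
```

```text
15.025 tcp sh [  0.13 -51.44] z 151.1 F sh [ 3.91 -1.5 ] Fz -6.7 0.1266417434478069
```

>>> {"name": "play_rows", "arguments": {
  "commands": [
    [[-0.0003,0.001,0],[0,0,0]],
    [[-0.0006,0.0019,0],[0,0,0]],
    [[-0.0009,0.0029,0],[0,0,0]],
    [[-0.0012,0.0038,0],[0,0,0]]
  ]
}}

```text
time_s: 15.52
position: [0.5865, -0.1563, 0.1512]
tcp_rot: [[0.294, 0.001, 0.956], [-0.956, -0.001, 0.294], [0.001, -1.0, 0.0]]
force: [3.7, -2.0, -7.3]
opening: 0.126
```

```bash
python3 st.py
```

```text
15.525 tcp sh [  0.13 -47.8 ] z 151.18 F sh [ 2.98 -2.99] Fz -7.27 0.12550781469966124
```

>>> {"name": "play_rows", "arguments": {
  "commands": [
    [[-0.0003,0.001,0],[0,0,0]],
    [[-0.0006,0.0019,0],[0,0,0]],
    [[-0.0009,0.0029,0],[0,0,0]],
    [[-0.0012,0.0038,0],[0,0,0]]
  ]
}}

```text
time_s: 16.02
position: [0.5853, -0.1524, 0.1511]
tcp_rot: [[0.294, 0.001, 0.956], [-0.956, -0.0, 0.294], [0.001, -1.0, 0.0]]
force: [4.1, -2.1, -7.3]
opening: 0.128
```

```bash
python3 st.py; python3 chk.py s5
```

```text
16.025 tcp sh [  0.13 -43.63] z 151.13 F sh [ 3.34 -3.25] Fz -7.34 0.12753657885070266
16.025 [ 0.58526258 -0.15235597  0.15113301] [ 4.14889666 -2.12525371 -7.3443185 ] 0.12753657885070266 tcp sh [ 0.00012579 -0.04362605]
scene cap top 69 [0.     0.0742] [0.0008 0.0732] 0.1008
scene bar 19 [-0.0305 -0.0414] [0.0681 0.0715 0.0781]
scene pad 48 [[-0.0194 -0.0394]
 [-0.0073 -0.029 ]
 [ 0.0174 -0.0019]]
top cap top 141 [0.0003 0.0735] [0.0008 0.0701] 0.1003
```

```bash
cat > cap.py <<'E'
from h import *
import sys
for t in sys.argv[1:]:
  for cam in('scene','top'):
    c=dict(np.load(t+cam+'.npz')); W=world(c);q=sh(W);z=W[...,2]-.074
    h=cv2.cvtColor(c['frame'],cv2.COLOR_RGB2HSV)
    blue=(h[...,0]>105)&(h[...,0]<130)&(h[...,1]>120)
    m=(np.hypot(*(q-[0,.06]).transpose(2,0,1))<.06)&blue&(z>.096)&(z<.106)
    p=q[m]; f=np.polyfit(p[:,1],z[m],1)
    print(t,cam,m.sum(),'x',np.percentile(p[:,0],[1,99]).round(4),'y',np.percentile(p[:,1],[1,98,99.5]).round(4),'slope z/y',f[0].round(3))
E
python3 cap.py s3 s4 s5
python3 - <<'E'
import cv2
a=cv2.imread('pics/s5scene.png')[160:300,240:400]
cv2.imwrite('pics/s5c.png',cv2.resize(a,None,fx=4,fy=4,interpolation=cv2.INTER_CUBIC))
E
```

```text
s3 scene 87 x [-0.022   0.0211] y [0.0358 0.0824 0.0838] slope z/y 0.01
s3 top 196 x [-0.0234  0.0233] y [0.0385 0.0836 0.0849] slope z/y 0.006
s4 scene 89 x [-0.0222  0.0223] y [0.0362 0.082  0.0845] slope z/y 0.017
s4 top 206 x [-0.0234  0.0243] y [0.0387 0.0838 0.0848] slope z/y 0.003
s5 scene 64 x [-0.0216  0.0236] y [0.0551 0.0875 0.0879] slope z/y -0.004
s5 top 137 x [-0.0221  0.0238] y [0.0513 0.0885 0.0896] slope z/y -0.038
```

View pics/s5c.png

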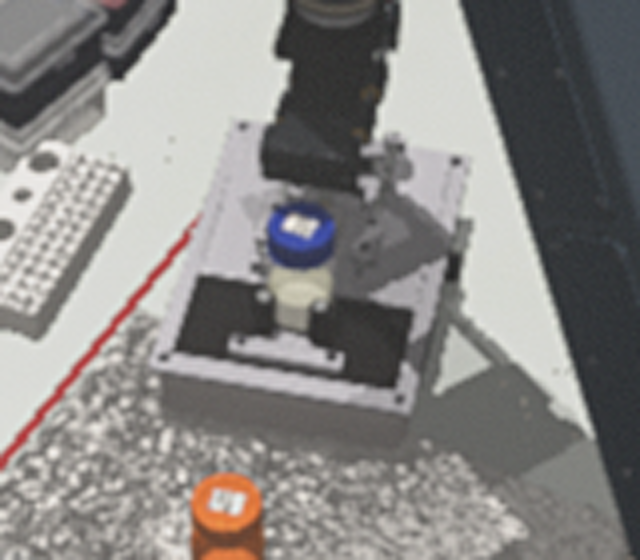

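The bottle has been pushed to the posts and stands upright (cap (300,235) in the crop). Next comes the spring compression, in small steps with force readings.

>>> {"name": "play_rows", "arguments": {
  "commands": [
    [[-0.0003,0.001,0],[0,0,0]],
    [[-0.0006,0.0019,0],[0,0,0]],
    [[-0.0009,0.0029,0],[0,0,0]]
  ]
}}

```text
time_s: 16.5
position: [0.5847, -0.1504, 0.1513]
tcp_rot: [[0.294, 0.001, 0.956], [-0.956, -0.002, 0.294], [0.003, -1.0, 0.001]]
force: [4.8, -4.6, -7.0]
opening: 0.126
```

```bash
python3 st.py
```

```text
16.5 tcp sh [  0.16 -41.62] z 151.32 F sh [ 3.2  -5.79] Fz -7.05 0.1258753358620542
```

>>> {"name": "play_rows", "arguments": {
  "commands": [
    [[-0.0003,0.001,0],[0,0,0]],
    [[-0.0006,0.0019,0],[0,0,0]],
    [[-0.0009,0.0029,0],[0,0,0]]
  ]
}}

```text
time_s: 16.88
position: [0.5842, -0.1486, 0.1515]
tcp_rot: [[0.294, 0.002, 0.956], [-0.956, -0.004, 0.294], [0.005, -1.0, 0.001]]
force: [4.4, -7.2, -7.6]
opening: 0.122
```

```bash
python3 st.py
```

```text
16.875 tcp sh [  0.23 -39.7 ] z 151.55 F sh [ 2.06 -8.15] Fz -7.61 0.12232995897037977
```

>>> {"name": "play_rows", "arguments": {
  "commands": [
    [[-0.0003,0.001,0],[0,0,0]],
    [[-0.0006,0.0019,0],[0,0,0]],
    [[-0.0009,0.0029,0],[0,0,0]],
    [[-0.0012,0.0038,0],[0,0,0]],
    [[-0.0015,0.0048,0],[0,0,0]],
    [[-0.0015,0.0048,0],[0,0,0]]
  ]
}}

```text
time_s: 17.62
position: [0.5832, -0.1454, 0.1519]
tcp_rot: [[0.295, 0.004, 0.956], [-0.956, -0.007, 0.295], [0.008, -1.0, 0.001]]
force: [4.9, -10.9, -8.9]
opening: 0.124
```

```bash
python3 st.py
```

```text
17.625 tcp sh [  0.23 -36.41] z 151.87 F sh [  1.44 -11.83] Fz -8.89 0.12387543283980015
```

>>> {"name": "play_rows", "arguments": {
  "commands": [
    [[-0.0003,0.001,-0.0003],[0,0,0]],
    [[-0.0006,0.0019,-0.0005],[0,0,0]],
    [[-0.0009,0.0029,-0.0005],[0,0,0]],
    [[-0.0009,0.0029,-0.0005],[0,0,0]]
  ]
}}

```text
time_s: 18.12
position: [0.5827, -0.1436, 0.1516]
tcp_rot: [[0.295, 0.005, 0.955], [-0.955, -0.009, 0.295], [0.01, -1.0, 0.002]]
force: [3.5, -13.2, -7.2]
opening: 0.128
```

```bash
python3 st.py
```

```text
18.125 tcp sh [  0.24 -34.48] z 151.61 F sh [ -0.56 -13.68] Fz -7.19 0.12800019049488603
```

>>> {"name": "play_rows", "arguments": {
  "commands": [
    [[-0.0003,0.001,0],[0,0,0]],
    [[-0.0003,0.001,0],[0,0,0]],
    [[-0.0003,0.001,-0.001],[0,0,0]],
    [[-0.0003,0.001,-0.002],[0,0,0]],
    [[-0.0003,0.001,-0.003],[0,0,0]],
    [[-0.0003,0.001,-0.004],[0,0,0]],
    [[-0.0003,0.001,-0.005],[0,0,0]],
    [[-0.0003,0.001,-0.005],[0,0,0]]
  ]
}}

```text
time_s: 19.12
position: [0.5825, -0.1429, 0.1468]
tcp_rot: [[0.295, 0.005, 0.955], [-0.955, -0.009, 0.295], [0.01, -1.0, 0.002]]
force: [3.1, -13.8, -5.3]
opening: 0.125
```

```bash
python3 st.py
```

```text
19.125 tcp sh [  0.27 -33.82] z 146.85 F sh [ -1.13 -14.11] Fz -5.3 0.12471589462857077
```

The bar is already below tooth height (about 3.9 mm) with only spring load on it, so the latch is entering a notch. I lower it fully.

>>> {"name": "play_rows", "arguments": {
  "commands": [
    [[0,0,-0.001],[0,0,0]],
    [[0,0,-0.002],[0,0,0]],
    [[0,0,-0.003],[0,0,0]],
    [[0,0,-0.0035],[0,0,0]],
    [[0,0,-0.004],[0,0,0]],
    [[0,0,-0.004],[0,0,0]]
  ]
}}

```text
time_s: 19.88
position: [0.5825, -0.1429, 0.1431]
tcp_rot: [[0.295, 0.005, 0.955], [-0.955, -0.009, 0.295], [0.01, -1.0, 0.002]]
force: [3.2, -13.8, -3.8]
opening: 0.123
```

```bash
python3 st.py
```

```text
19.875 tcp sh [  0.3  -33.81] z 143.12 F sh [ -0.96 -14.1 ] Fz -3.83 0.12307570988718272
```

>>> {"name": "play_rows", "arguments": {
  "commands": [
    [[0,0,-0.0005],[0,0,0]],
    [[0,0,-0.001],[0,0,0]],
    [[0,0,-0.001],[0,0,0]]
  ]
}}

```text
time_s: 20.25
position: [0.5826, -0.1429, 0.143]
tcp_rot: [[0.295, 0.005, 0.955], [-0.955, -0.01, 0.295], [0.011, -1.0, 0.002]]
force: [1.7, -13.3, -0.3]
opening: 0.127
```

```bash
python3 st.py
```

```text
20.25 tcp sh [  0.32 -33.82] z 142.98 F sh [ -2.32 -13.17] Fz -0.28 0.12747075757004764
```

>>> {"name": "play_rows", "arguments": {
  "commands": [
    [[0.0003,-0.001,0],[0,0,0]],
    [[0.0006,-0.0019,0],[0,0,0]],
    [[0.0009,-0.0029,0],[0,0,0]],
    [[0.0012,-0.0038,0],[0,0,0]],
    [[0.0015,-0.0048,0],[0,0,0]],
    [[0.0015,-0.0048,0],[0,0,0]]
  ]
}}

```text
time_s: 21.0
position: [0.5829, -0.1441, 0.1429]
tcp_rot: [[0.294, 0.003, 0.956], [-0.956, -0.003, 0.294], [0.004, -1.0, 0.001]]
force: [0.7, -4.8, 6.2]
opening: 0.128
```

```bash
python3 st.py
```

```text
21.0 tcp sh [  0.27 -35.02] z 142.89 F sh [-0.8  -4.82] Fz 6.17 0.1279561543363747
```

The bar is fully down (z stopped at the initial grip height) and the latch carries the load. I let go and withdraw upward.

>>> {"name": "play_rows", "arguments": {
  "commands": [
    [[0.0004,-0.0014,0.001],[0,0,0]],
    [[0.0004,-0.0014,0.001],[0,0,0]]
  ]
}}

```text
time_s: 21.25
position: [0.5829, -0.1442, 0.1429]
tcp_rot: [[0.294, 0.001, 0.956], [-0.956, -0.001, 0.294], [0.001, -1.0, 0.001]]
force: [1.4, -2.8, 6.4]
opening: 0.123
```

```bash
python3 st.py
```

```text
21.25 tcp sh [  0.23 -35.14] z 142.89 F sh [ 0.52 -3.08] Fz 6.39 0.12273052179412607
```

>>> {"name": "play_rows", "arguments": {
  "commands": [
    [[0,0,0],[0,0,0]],
    [[0,0,0],[0,0,0]],
    [[0,0,0],[0,0,0]],
    [[0,0,0],[0,0,0]],
    [[0,0,0.005],[0,0,0]],
    [[0,0,0.02],[0,0,0]],
    [[0,0,0.05],[0,0,0]],
    [[0,0,0.08],[0,0,0]],
    [[0,0,0.11],[0,0,0]],
    [[0,0,0.12],[0,0,0]]
  ],
  "gripper": 0.04
}}

```text
time_s: 22.5
position: [0.5836, -0.1444, 0.2647]
tcp_rot: [[0.294, 0.005, 0.956], [-0.956, -0.002, 0.294], [0.004, -1.0, 0.004]]
force: [0.3, 0.3, -0.4]
opening: 0.458
```

>>> {"name": "play_rows", "arguments": {
  "commands": [
    [[0.01,-0.04,0],[0,0,0]],
    [[0.02,-0.09,0],[0,0,0]],
    [[0.02,-0.14,0],[0,0,0]],
    [[0.02,-0.19,0],[0,0,0]],
    [[0.02,-0.22,0],[0,0,0]],
    [[0.02,-0.22,0],[0,0,0]]
  ]
}}

```text
time_s: 23.25
position: [0.6016, -0.3662, 0.2605]
tcp_rot: [[0.291, -0.001, 0.957], [-0.957, 0.0, 0.291], [-0.001, -1.0, -0.001]]
force: [0.7, 0.1, -0.6]
opening: 0.46
```

```bash
python3 st.py; sed -i 's/<.0)&(z>.054/<.01)\&(z>.054/' chk.py; python3 chk.py s6; python3 cap.py s6
python3 - <<'E'
import cv2,numpy as np
a=cv2.imread('pics/s6scene.png')[160:300,240:400]
b=cv2.imread('pics/s6top.png')[170:310,190:420]
f=lambda i,k:cv2.resize(i,None,fx=k,fy=k,interpolation=cv2.INTER_CUBIC)
a=f(a,2.1);b=f(b,2.1);cv2.imwrite('pics/s6c.png',np.hstack([a[:294],b[:294]])[:, :800] if a.shape[1]+b.shape[1]<=800 else np.hstack([a,b[:,:800-a.shape[1]]]))
E
```

```text
23.25 tcp sh [ -47.18 -252.86] z 260.49 F sh [ 0.72 -0.1 ] Fz -0.6 0.4597858747212651
23.25 [ 0.60164662 -0.36624261  0.26049384] [ 0.71951845  0.12064822 -0.59634702] 0.4597858747212651 tcp sh [-0.04717881 -0.25285848]
scene cap top 93 [-0.0003  0.0682] [-0.0001  0.0654] 0.1014
scene bar 93 [ 0.0016 -0.0331] [0.0587 0.0652 0.0699]
scene pad 62 [[-0.0195 -0.0395]
 [-0.0064 -0.0286]
 [ 0.0189  0.0043]]
top cap top 188 [0.0005 0.0667] [0.0005 0.0658] 0.1006
top bar 144 [ 0.0003 -0.0325] [0.0599 0.0652 0.069 ]
top pad 146 [[-0.0173 -0.0277]
 [ 0.0034 -0.0061]
 [ 0.0183  0.0326]]
s6 scene 86 x [-0.0223  0.0221] y [0.0406 0.087  0.0875] slope z/y 0.011
s6 top 174 x [-0.0224  0.0239] y [0.0419 0.0883 0.0903] slope z/y -0.018
```

View pics/s6c.png

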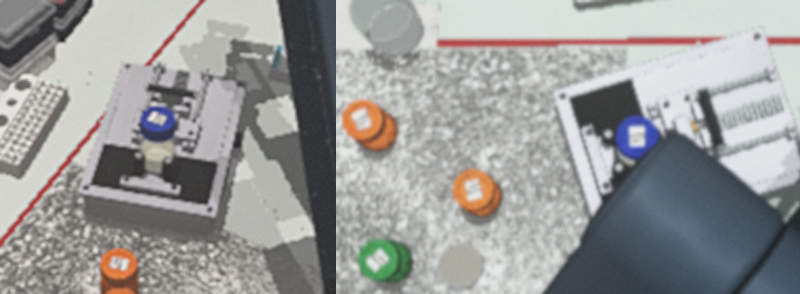

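The picture shows the bottle upright against the posts with the clamp closed on it (cap (157,122) left, (637,135) right) and the neighbours unmoved. The bar is back at its starting height and the gripper is clear, so I hand in.

```bash
python3 -c "
from rig import *
print(hand_in())"
```

```text
the job is handed in; nothing more can be done
None
```

The blue-capped bottle now stands on the shaker against both rest posts, held by the clamp alone. I handed the job in at about 23 s of the 61 s allowed.

- **Placing:** I picked the bottle up by its cap and set it down about 3.5 mm short of the seat.
- **Clamping:** I lifted the bar about 8.5 mm and held it up while sliding the carriage. The pad force rose at about 1.25 N/mm once the bottle met the posts. I stopped at about 12.5 N on the pad: 14.1 N at the wrist, less roughly 1.5 N of drag. It stayed far below 25 N.
- **Latching:** I lowered the bar until the latch dropped fully into the notch. I then eased back until the latch took the load, and let go.

**Last checks:**
- The bar is at its starting height: 65.2 mm above the deck, against 65.1 mm at the start in the same camera.
- The carriage travelled about 60.5 mm, which fits nine notch pitches less the play.
- The bottle is upright, about 0 to 1 mm from the seat by the cameras.
- The clamp's remaining force is about 12 N. I estimated this from the pad's compression and did not measure it after letting go.
- In the last pictures the nearby bottles and the petri dish look unmoved. The flask and carton were only partly in view, and the arm did not go near them.

No check failed. The two cameras differed by 1 to 3 mm on bottle position, which does not affect the result.

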